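Bolt the hatch of the pet-food chest

ROBOT

A 7-joint arm with a two-finger parallel gripper is mounted at the origin on the work surface. World frame = base frame: x ahead of the robot, y to its left, z up, the work surface at z = 0. Lengths are in m, angles in rad, forces in N, time in s.
With the tool pointing down it reaches from about 0.35 to 0.9 m from the base axis. Payload 19.9 kg.
Tool frame: the origin (TCP) lies between the finger pads; the fingertips stand 19 mm ahead of it and the grasp point (between the pads) is the TCP; z points along the fingers, y is the direction in which the jaws open and shut (so a half turn about z gives the same grasp; the last joint's range is limited). The gripper opens to 94 mm and grips with 3 to 60 N. Pads are 16 mm wide; open, the fingers measure 119 mm over their backs; the gripper's body (75 mm by 177 mm) begins 78 mm behind the grasp point.
Start: joints at [1.26, 0.417, -0.01, 1.614, 0.005, 1.111, -0.053], TCP at [0.167, -0.602, 0.224] pointing down, gripper open.
Joint ranges: [-2.81, 2.81], [-0.39, 2.02], [-1.27, 1.25], [0.06, 2.57], [-1.19, 4.33], [0.19, 2], [-2.82, 2.82]. Speed limits (rad/s): [1.89, 1.89, 2.39, 2.39, 3.01, 3.01, 3.01].

INTERFACE

Orientations are given as a 3x3 rotation matrix whose columns are the frame's x, y, z axes.
In Python, from rig import robot gives the robot as it stands. Calls block until the motion is done:
- robot.move_ptp(position, orientation): joint-space move of the TCP to a pose.
- robot.move_linear(position, velocity=0.15, frame=None, threshold=None): straight line of the TCP; frame=None keeps the orientation; velocity is the mean speed in m/s. With threshold (N) it stops when the force on the tool has changed by that much, and returns True; else False.
- robot.goto_joints(angles): joint-space move.
- robot.gripper_to(opening): finger opening in m; the grip force is fixed at half the most; returns when the fingers have stopped.
- robot.pause(seconds).
- robot.ik(position, orientation): joint angles nearest the present ones, or None.
- robot.get_state(): the state.
- robot.grab_frame(name): name is "scene" or "top" or "wrist"; returns the picture (384x512x3 uint8, red, green, blue); there is no depth.
- robot.camera_info(name): a dict with "fx", "fy", "cx", "cy" (pixels), "dist" ([k1, k2, p1, p2, k3] as OpenCV has them; the pictures are not rectified), "rvec" (rotation vector, rad) and "tvec" (3), from world to camera coordinates, as OpenCV has them. Camera axes: x right, y down, z forward; pixel columns grow to the right and rows downward; lengths in m; the calibration is good to about 2 mm. A picture is of the moment at which its call begins: read the wrist's pose just before it. camera_info takes no time and is no camera call; for the wrist camera it gives the pose at the moment of the call.
A pose or a line that the arm cannot do raises robot.PlanningError and nothing moves.
- robot.sign_off(): hands the job in, once; it reports no verdict.
The state is a dict: "time": time; "qpos": joint angles; "joint_vel": joint speeds; "effort": joint torques, N m; "ee_pos": TCP position; "tool_rot": TCP orientation; "force": force on the tool from outside, world axes, zero at the start; "moment": the same for the moment, N m; "opening": finger opening in m.
Only numpy, scipy, OpenCV 4.12 (cv2) and the standard library are available. Lean on these libraries where they do the work, as an engineer would, in place of code of your own. Each camera call takes 0.05 s, during which the arm holds its last target. There are 200 camera calls.

TASK

Bolt the hatch of the pet-food chest: lift the bolt's handle out of the notch it is parked in, slide the bolt across into the staple on the hatch, and drop the handle fully home into the locking notch. Feel for the notch without forcing the handle against the notched plates, leave the other things where they are, and let go.

Things in the scene. Friction and masses are not known exactly. Their poses are not given: they have to be found in the camera images.
- chest: Fixed low pet-food chest, 200 x 360 x 90 mm (x, y, z), plywood top; origin at the centre of its underside, z up. A steel barrel bolt lies on its top near the side facing the robot, its axis along the chest's y at x = -55, z = 114 mm. It is shot by sliding it to the chest's +y, into a staple on the hatch leaf. Beside it, 33 to 41 mm towards -x, stand two thin upright notched steel plates.
- parked_notch (a point): The notch in the first plate where the lever starts, at chest x = -92, y = -75, z = 114 mm. The locking notch is in the second, adjustable plate; its place is not measured: 48 to 76 mm from here towards the chest's +y. The notches, 14 mm (parked) and 13 mm wide, are open above, for the 10 mm lever. The plates' tops, 9 to 10 mm above the axis, form a level ledge all along, also past the locking notch.
- staple (a point): Middle of the staple on the hatch leaf into which the bolt's end is shot. The lever rides on the ledge and falls into the locking notch only when over it to within 2 mm, so feel for it: press lightly while sliding. The plates are rigid, about 20 N per mm; the lever may load them with 25 N at most, which is about 13 N pressing down at the knob (the lever doubles it).
- knob (a point): Centre of the 20 mm steel ball at the end of the lever, the thing to grip. The lever is a 10 mm round rod square to the bolt; the knob's centre is 65 mm from the bolt's axis. Seated, the lever is level and points to the chest's -x: the knob is at chest x = -120, z = 114 mm, free on all sides beyond the chest's edge. Lifting swings it up in an arc about the bolt's axis.
- bolt (a joint): How far the bolt is slid from the parked notch towards the chest's +y, in m (starts within 0.0015 of 0, can go from -0.003 to 0.095). It slides with 1.5 N of friction and stays where it is left.
- handle (a joint): Angle of the lever above level, in rad: 0 fully home in a notch, about 0.38 riding on top of the plates, clear of them above that, 1.5 at most. It falls by its own weight (about 0.1 kg) when let go.
- lever: The lever with its knob. Origin on the bolt's axis; its -x axis points along the lever to the knob, its y axis is the bolt's sliding direction.
- tin: Bystander: small aluminium tin, 60 mm across, 42 mm tall, on the chest's top. Origin under its centre.
- saucer: Bystander: cream ceramic saucer, 140 mm across, 22 mm tall. Origin under its centre.
- canister: Bystander: green plastic canister, 84 mm across, 120 mm tall. Origin under its centre.
- trays: Bystander: stack of two aluminium trays, 124 x 164 x 39 mm. Origin under its centre.
- bowl: Bystander: steel bowl, 120 mm across, 45 mm tall. Origin under its centre.
- teaspoon: Bystander: steel teaspoon, 140 mm long, lying on the counter.

How it is judged:
By the outcome, as a careful person would: the job done as asked, in the order asked, and still so for the second after the job is handed in, with the robot touching nothing.
It also fails if it takes over 58 s, if anything falls off the work surface, if the arm or the gripper's body presses on something with over 40 N, if the wrist force passes 120 N, or if a joint passes its speed limit or range.

## Working session

There is one attempt and no reset: what is moved stays moved. The work goes in short steps, each a Python script; the robot and the scene stay as the last script left them, time stands still between calls to the robot, and variables do not carry over. Pictures are saved under pics/ and viewed, about 8 in all and at most 12, crops included, and the job is handed in when it is done.

```bash
ls; mkdir -p pics
python3 - <<'E'
from rig import robot
import cv2,numpy as np
for n in("scene","top"):
    f=robot.grab_frame(n); cv2.imwrite(f"pics/{n}0.png",f[:,:,::-1])
    i=robot.camera_info(n); R=cv2.Rodrigues(np.array(i["rvec"],float))[0]; print(n,i,"pos",-R.T@np.array(i["tvec"]).ravel())
s=robot.get_state();print(s["time"],s["force"],s["opening"],s["tool_rot"])
E
```

```text
pics
scene {'fx': 406.5885073368951, 'fy': 406.5885073368951, 'cx': 264.99171060913915, 'cy': 193.97839854588088, 'dist': array([-0.06854203,  0.        ,  0.        ,  0.        ,  0.        ]), 'rvec': array([ 2.00258036,  1.51917162, -0.58733492]), 'tvec': array([-0.09351936, -0.32811286,  1.62537995])} pos [ 1.30009208 -0.24593069  1.0037642 ]
top {'fx': 426.260310464948, 'fy': 426.260310464948, 'cx': 255.6459516787196, 'cy': 184.64261645329833, 'dist': array([-0.09730947,  0.        ,  0.        ,  0.        ,  0.        ]), 'rvec': array([ 2.11044264, -2.170858  ,  0.11049485]), 'tvec': array([-0.00192207,  0.55294009,  1.46173045])} pos [ 0.356916   -0.05603345  1.52048465]
0.1 [ 0.02411047  0.50704822 -1.03089251] 0.09379561761873795 [[ 9.63829684e-01  2.66518714e-01 -3.38277626e-04]
 [ 2.66518924e-01 -9.63829140e-01  1.02559217e-03]
 [-5.27023265e-05 -1.07865357e-03 -9.99999417e-01]]
```

View pics/top0.png

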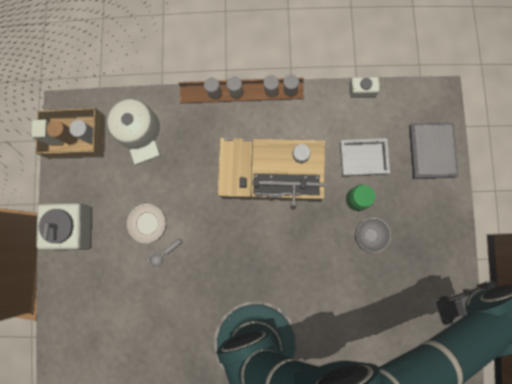

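View pics/scene0.png

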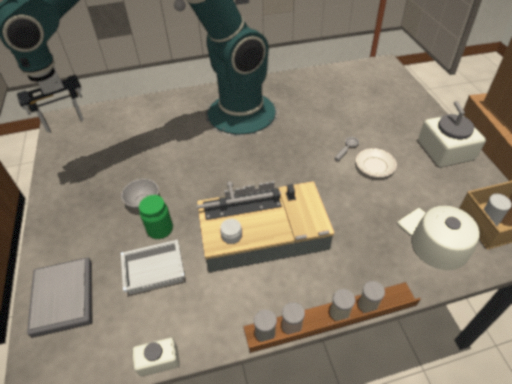

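The top view shows the chest top, corners about (219,139), (326,140), (325,200), (218,199). The knob is at about (293,204), with the canister at (362,197) and the bowl at (373,235) to its right. The scene view agrees with this layout. Next I'll cast these onto planes and take wrist views from nearby.

```bash
cat > h.py <<'E'
import cv2,numpy as np
from rig import robot
def cam(n):
    i=robot.camera_info(n);K=np.array([[i["fx"],0,i["cx"]],[0,i["fy"],i["cy"]],[0,0,1]])
    R=cv2.Rodrigues(np.array(i["rvec"],float))[0];t=np.array(i["tvec"],float).ravel()
    return K,np.array(i["dist"],float),R,t
def ray(c,px):
    K,d,R,t=c;p=cv2.undistortPoints(np.array(px,float).reshape(-1,1,2),K,d).reshape(-1,2)
    return -R.T@t,np.c_[p,np.ones(len(p))]@R
def plane(c,px,z):
    o,d=ray(c,px);return o+d*((z-o[2])/d[:,2])[:,None]
def tri(c1,p1,c2,p2):
    a,u=ray(c1,[p1]);b,v=ray(c2,[p2]);u=u[0]/np.linalg.norm(u);v=v[0]/np.linalg.norm(v)
    s=np.linalg.lstsq(np.c_[u,-v],b-a,rcond=None)[0];p,q=a+u*s[0],b+v*s[1]
    return (p+q)/2,np.linalg.norm(p-q)
def down(yaw): # tool down, tool x axis at yaw
    c,s=np.cos(yaw),np.sin(yaw);return np.array([[c,s,0],[s,-c,0],[0,0,-1.]])
def proj(c,P):
    K,d,R,t=c;return cv2.projectPoints(np.array(P,float).reshape(-1,3),cv2.Rodrigues(R)[0],t,K,d)[0].reshape(-1,2)
E
python3 - <<'E'
from h import *
f=cv2.imread("pics/top0.png");c=cam("top")
hsv=cv2.cvtColor(f,cv2.COLOR_BGR2HSV);m=cv2.inRange(hsv,(8,60,90),(30,255,255));m[:130]=0;m[210:]=0;m[:,:205]=0;m[:,335:]=0
pts=np.argwhere(m)[:,::-1].astype(np.float32)
P=plane(c,pts,0.09)[:,:2].astype(np.float32)
r=cv2.minAreaRect(P);print(r);print(cv2.boxPoints(r))
print("knob",plane(c,[(293,204)],.114),"canister",plane(c,[(362,197)],.12),"bowl",plane(c,[(373,235)],.04))
i=robot.camera_info("wrist");K,d,R,t=cam("wrist");s=robot.get_state()
print("wristcam in tool",s["tool_rot"].T@(-R.T@t-s["ee_pos"]));print(s["tool_rot"].T@R.T, K,)
E
```

```text
((0.602107584476471, -0.07208730280399323), (0.36258161067962646, 0.20477914810180664), 86.87811279296875)
[[ 0.4899968  -0.2475329 ]
 [ 0.6944721  -0.25868523]
 [ 0.7142184   0.1033583 ]
 [ 0.5097431   0.11451063]]
knob [[ 0.47417933 -0.14127058  0.114     ]] canister [[ 0.48991649 -0.36943666  0.12      ]] bowl [[ 0.36458628 -0.41828385  0.04      ]]
wristcam in tool [ 0.0753443   0.00030646 -0.15910679]
[[-5.62340442e-04 -9.64643252e-01 -2.63558496e-01]
 [ 9.99999839e-01 -5.23863245e-04 -2.16267767e-04]
 [ 7.05526333e-05 -2.63558576e-01  9.64643391e-01]] [[339.78762473   0.         259.40558819]
 [  0.         339.78762473 195.22205786]
 [  0.           0.           1.        ]]
```

```bash
python3 - <<'E'
from h import *
import pickle
R=down(-0.054);C=[]
for k,p in enumerate([(0.46,-0.18,0.26),(0.46,-0.08,0.26)]):
    robot.move_ptp(np.array(p),R) if k==0 else robot.move_linear(np.array(p),0.15)
    robot.pause(.3)
    c=cam("wrist");f=robot.grab_frame("wrist");C.append(c)
    cv2.imwrite(f"pics/w{k}.png",f[:,:,::-1])
    print(robot.get_state()["time"],proj(c,[(0.478,-0.14,.114),(.5,-.14,.09)]),robot.get_state()["force"])
pickle.dump(C,open("C.pkl","wb"))
E
python3 -c "
import cv2
a=[cv2.imread(f'pics/w{k}.png') for k in (0,1)]
cv2.imwrite('pics/w01.png',cv2.resize(cv2.vconcat(a),None,fx=.78,fy=.78))"
```

```text
2.3167 [[213.57996357 170.21056958]
 [214.78358975 143.03672354]] [-0.12817344  0.86441754  0.28790972]
3.4833 [[322.99012371 164.31227148]
 [318.29645471 137.3559903 ]] [-0.28546519 -0.69865229 -0.30773068]
```

View pics/w0.png

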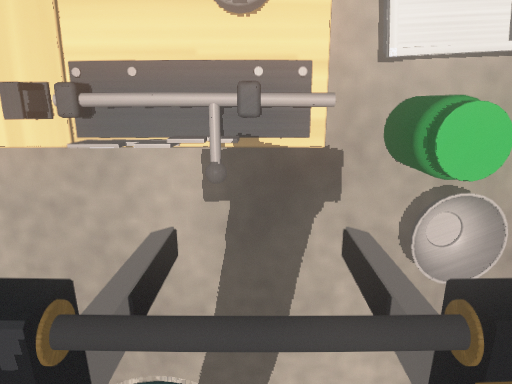

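View pics/w1.png

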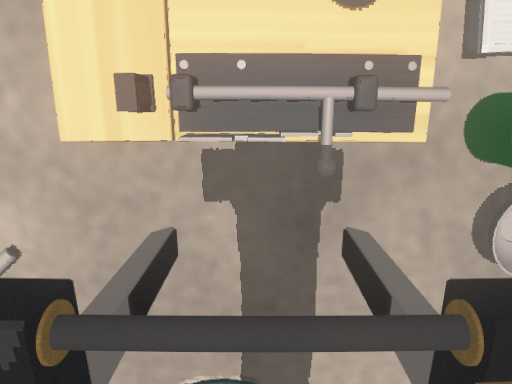

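Both views show the knob, at about (213,172) in w0 and (326,167) in w1, and the plate tops along row ~137 in w1. I'll zoom in for accuracy.

Run:
```python
from h import *
import pickle
C=pickle.load(open("C.pkl","rb"))
a=cv2.imread("pics/w0.png")[135:190,60:260];b=cv2.imread("pics/w1.png")[125:180,170:370]
g=lambda x:cv2.resize(cv2.convertScaleAbs(x,alpha=1.8,beta=10),None,fx=4,fy=4,interpolation=cv2.INTER_NEAREST)
cv2.imwrite("pics/z.png",cv2.vconcat([g(a),g(b)]))
print(tri(C[0],(213.5,172),C[1],(326,167)))
```

```text
(array([ 0.47756885, -0.14106236,  0.12277818]), np.float64(0.0009304311425790381))
```

View pics/z.png

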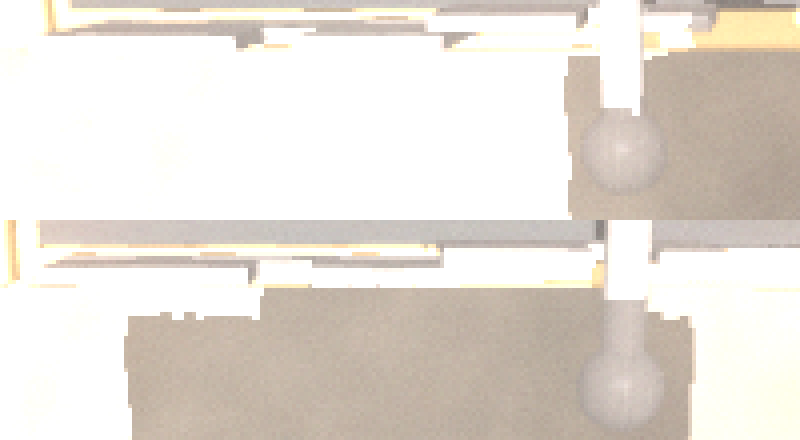

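Run:
```python
from h import *
import pickle
C=pickle.load(open("C.pkl","rb"))
k,e=tri(C[0],(215.25,172),C[1],(325.,166.5));print("knob",k,e)
def F():
    a=[]
    for _ in range(5): robot.pause(.03);a.append(robot.get_state()["force"])
    return np.round(np.mean(a,0),2)
k[2]=.114
robot.move_linear(k+[0,0,.07],.15);robot.gripper_to(.045);robot.move_linear(k+[0,0,.04],.1);robot.pause(.2);f0=F();print("f0",f0)
print(robot.move_linear(k,.06,threshold=6))
for o in(.030,.026,.023,.022,.021):
    robot.gripper_to(o);f=F()-f0;print(o,robot.get_state()["opening"],f)
    if abs(f[1])>3:break
print(robot.get_state()["ee_pos"],robot.get_state()["time"])
f=robot.grab_frame("wrist");cv2.imwrite("pics/g0.png",f[:,:,::-1])
```

```text
knob [ 0.47633014 -0.141564    0.11534452] 0.00036727006230115924
f0 [-0.11 -0.09 -0.3 ]
False
0.03 0.030126521907190812 [-0.34  0.34  0.32]
0.026 0.02577067787244528 [0.05 0.04 0.44]
0.023 0.022903448749615318 [0.28 0.11 0.31]
0.022 0.02203401874728791 [0.24 0.13 0.63]
0.021 0.021038939166404945 [0.28 0.2  0.07]
[ 0.47632361 -0.14155965  0.11400394] 9.1667
```

View pics/g0.png

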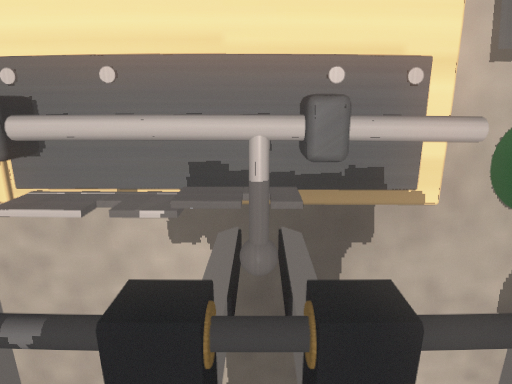

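The fingers sit symmetrically on either side of the knob at about (259,257), with no contact force. I'll grip, lift along the arc and slide clear to 42 mm.

```bash
cat >> h.py <<'E'
YAW=-0.054;EX=np.array([np.cos(YAW),np.sin(YAW),0]);EY=np.array([-np.sin(YAW),np.cos(YAW),0])
K0=np.array([0.47633,-0.14156,.114])
def P(s,th,dz=0): return K0+EX*.065*(1-np.cos(th))+EY*s+[0,0,.065*np.sin(th)+dz]
def F(n=4):
    a=[]
    for _ in range(n): robot.pause(.02);a.append(robot.get_state()["force"])
    return np.mean(a,0)-[-.1,0,-.2]
E
python3 - <<'E'
from h import *
np.set_printoptions(precision=3,suppress=True)
robot.gripper_to(.015);print("grip",robot.get_state()["opening"],F())
for th in(.15,.3,.45,.58):
    h=robot.move_linear(P(0,th),.05,threshold=12);f=F();print(th,h,f)
    if h:break
else:
    for s in(.02,.042):
        h=robot.move_linear(P(s,.58),.06,threshold=10);print(s,h,F())
        if h:break
print(robot.get_state()["ee_pos"],robot.get_state()["time"])
f=robot.grab_frame("wrist");cv2.imwrite("pics/g1.png",f[:,:,::-1])
E
```

```text
grip 0.0183276920224057 [0.211 0.564 0.817]
0.15 False [ 0.273  0.244 -1.154]
0.3 False [-1.26   1.326 -1.131]
0.45 False [-1.347  0.967 -1.399]
0.58 False [-1.408  0.607 -0.621]
0.02 False [-0.25   1.209 -1.181]
0.042 False [ 1.925  1.285 -2.273]
[ 0.489 -0.1    0.15 ] 12.2583
```

View pics/g1.png

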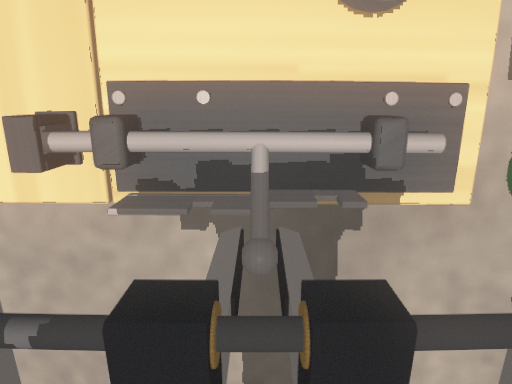

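The lever is up clear of the plates. The parked notch is at about (328,200) and what looks like the locking notch at about (202,203), which gives s ≈ 75 mm. I'll slide to 66 mm, lower until there's light contact, then feel from there.

Run:
```python
from h import *
np.set_printoptions(precision=3,suppress=True)
st=lambda:robot.get_state()
robot.move_linear(P(.066,.58),.06,threshold=10);robot.pause(.2);b=F();print("base",b)
robot.move_linear(P(.066,.44),.03,threshold=5)
def press(s,th,want=5,low=.30):
    # lower in small steps till the upward push reaches want
    while th>low:
        f=F(3)-b
        if f[2]>want: break
        th-=.006;robot.move_linear(P(s,th),.01)
    return th,F(3)-b
th,f=press(.066,.44);print("contact th",th,f,st()["time"])
s=.066
while s<.081 and st()["time"]<36:
    s+=.001;h=robot.move_linear(P(s,th),.008,threshold=4);f=F(3)-b
    sy=(st()["ee_pos"]-K0)@EY
    print(round(s,4),h,f,round(sy,4),st()["time"])
    if h or f[2]<2.5 or abs(f[:2]@EY[:2])>4.5 or f[2]>8: break
```

```text
base [ 4.522  1.324 -5.01 ]
contact th 0.39199999999999996 [ 0.297 -1.118  5.54 ] 16.075
0.067 False [ 0.679 -2.411  5.007] 0.0666 16.4
0.068 False [ 0.834 -3.067  4.91 ] 0.0676 16.725
0.069 False [ 1.087 -3.363  4.693] 0.0686 17.05
0.07 False [ 0.699 -2.978  4.47 ] 0.0696 17.375
0.071 False [ 0.881 -2.134  5.186] 0.0706 17.7
0.072 False [ 0.747 -2.668  4.197] 0.0716 18.025
0.073 False [ 0.854 -2.71   4.405] 0.0727 18.35
0.074 False [ 1.499 -2.103  4.565] 0.0737 18.675
0.075 False [ 0.76  -2.207  3.919] 0.0746 19.0
0.076 False [ 0.781 -2.52   3.771] 0.0757 19.325
0.077 False [ 1.046 -2.247  4.346] 0.0766 19.65
0.078 False [ 0.966 -2.12   4.091] 0.0776 19.975
0.079 False [ 1.159 -2.17   4.635] 0.0787 20.3
0.08 False [ 1.234 -2.928  4.539] 0.0796 20.625
0.081 False [ 0.677 -2.797  3.848] 0.0806 20.95
```

The reading before contact was (4.5, 1.3, -5.0) N. That means I was pulling radially, so the real downward press was only about 2 N. I'll take out the radial offset, press along the tangent, and feel back over the ledge.

```bash
cat >> h.py <<'E'
def rt(f,th):
    "radial (toward axis), tangential (up), along-slide parts of the force"
    x=f@EX;return np.array([x*np.cos(th)-f[2]*np.sin(th),x*np.sin(th)+f[2]*np.cos(th),f@EY])
E
python3 - <<'E'
from h import *
np.set_printoptions(precision=2,suppress=True)
st=lambda:robot.get_state()
s,th,d=.081,.392,0.
Z=lambda:P(s,th)+EX*np.cos(th)*d-np.array([0,0,np.sin(th)])*d   # d: shift toward the axis
print(rt(F(),th))
while rt(F(),th)[0]>1.5 and d<.006:
    d+=.0007;robot.move_linear(Z(),.015)
print("d",d,rt(F(),th))
t0=st()["time"]
while rt(F(3),th)[1]<6 and th>.33:
    th-=.005;robot.move_linear(Z(),.01);print(round(th,3),rt(F(3),th))
print(st()["time"]);open("s.txt","w").write(f"{s} {th} {d}")
E
```

```text
[ 5.58  1.33 -0.82]
d 0.0007 [-0.31  1.21 -1.82]
0.387 [-2.81  1.32 -1.68]
0.382 [-4.37  1.31 -1.5 ]
0.377 [-5.08  1.06 -1.7 ]
0.372 [-5.17  1.1  -1.96]
0.367 [-5.75  1.2  -1.28]
0.362 [-4.64  0.85 -1.73]
0.357 [-3.16  1.79 -1.54]
0.352 [-3.5   1.89 -1.64]
0.347 [-1.8   1.82 -1.67]
0.342 [-1.69  2.51 -1.69]
0.337 [-1.52  3.33 -1.66]
0.332 [-1.08  3.19 -1.48]
0.327 [-0.96  4.64 -1.48]
26.0667
```

Run:
```python
from h import *
np.set_printoptions(precision=2,suppress=True)
st=lambda:robot.get_state()
s,th,d=map(float,open("s.txt").read().split())
Z=lambda:P(s,th)+EX*np.cos(th)*d-np.array([0,0,np.sin(th)])*d
th-=.012;robot.move_linear(Z(),.015);f=rt(F(),th);print(th,f)
while s>.046 and st()["time"]<42:
    s-=.001;h=robot.move_linear(Z(),.012,threshold=4.5);f=rt(F(3),th)
    print(round(s,4),h,f)
    if h or f[1]<3 or f[2]>6: break
    if f[1]>9: th+=.01;robot.move_linear(Z(),.015)
    elif f[1]<4.5: th-=.006;robot.move_linear(Z(),.015)
print(st()["time"],(st()["ee_pos"]-K0)@EY);open("s.txt","w").write(f"{s} {th} {d}")
```

```text
0.31499999999999995 [-0.72  4.92 -2.54]
0.08 False [ 2.14  0.68 -1.05]
26.6833 0.08004298531285821
```

The tangential force dropped suddenly at s = 80 mm. It's either the notch or a slip in the pads. I'll probe by lowering gently.

Run:
```python
from h import *
np.set_printoptions(precision=2,suppress=True)
st=lambda:robot.get_state()
s,th,d=map(float,open("s.txt").read().split())
Z=lambda:P(s,th)+EX*np.cos(th)*d-np.array([0,0,np.sin(th)])*d
while th>.2:
    th-=.012;h=robot.move_linear(Z(),.02,threshold=4.5);f=rt(F(3),th);print(round(th,3),h,f)
    if f[1]>6.5 or abs(f[2])>6: break
print(st()["time"]);open("s.txt","w").write(f"{s} {th} {d}")
f=robot.grab_frame("wrist");cv2.imwrite("pics/g2.png",f[:,:,::-1])
```

```text
0.303 False [ 0.89  2.88 -1.71]
0.291 False [ 0.81  1.88 -2.77]
0.279 False [ 0.93  1.82 -4.3 ]
0.267 False [ 1.18  2.71 -5.13]
0.255 False [ 0.53  2.39 -5.59]
0.243 False [ 0.87  2.35 -6.16]
28.4833
```

View pics/g2.png

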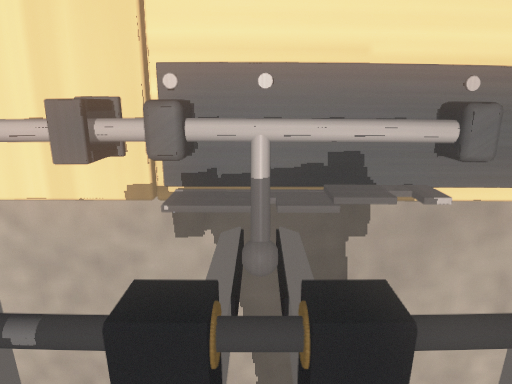

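The lever is in the locking notch, bearing on its +y side: the picture shows it entering the gap between the plates, and force along the slide is -6 N. I'll shift toward -y to relieve that, then lower home.

Run:
```python
from h import *
np.set_printoptions(precision=2,suppress=True)
st=lambda:robot.get_state()
s,th,d=map(float,open("s.txt").read().split())
Z=lambda:P(s,th)+EX*np.cos(th)*d-np.array([0,0,np.sin(th)])*d
def center():
    global s
    for _ in range(6):
        f=rt(F(3),th)
        if abs(f[2])<2.2: break
        s+=np.sign(f[2])*.0005;robot.move_linear(Z(),.02)
    return rt(F(3),th)
print(round(s,4),center(),s)
while th>-.005 and st()["time"]<44:
    th-=.024;h=robot.move_linear(Z(),.03,threshold=5);f=rt(F(3),th)
    if abs(f[2])>2.5: f=center()
    print(round(th,3),h,f,round(s,4),round(st()["time"],1))
    if f[1]>7.5: break
print(st()["time"],st()["ee_pos"]);open("s.txt","w").write(f"{s} {th} {d}")
```

```text
0.08 [ 0.17  2.02 -1.08] 0.079
0.219 False [ 0.91  0.76 -0.17] 0.079 29.5
0.195 False [ 1.37  0.71 -0.07] 0.079 29.8
0.171 False [0.56 0.48 0.96] 0.079 30.1
0.147 False [0.74 1.06 0.58] 0.079 30.4
0.123 False [1.6  0.76 1.19] 0.079 30.7
0.099 False [1.38 1.17 0.67] 0.079 31.0
0.075 False [1.01 0.63 0.36] 0.079 31.3
0.051 False [1.22 0.56 0.99] 0.079 31.6
0.027 False [1.25 0.14 0.62] 0.079 31.9
0.003 False [0.41 1.64 0.77] 0.079 32.2
-0.021 False [-2.53 11.5   1.43] 0.079 32.5
32.5333 [ 0.48 -0.06  0.11]
```

The lever bottomed out at level, at 11.5 N against the 13 N limit. I'll back off, let go, retreat and check from the wrist.

Run:
```python
from h import *
np.set_printoptions(precision=3,suppress=True)
p=P(.079,.0)
robot.move_linear(p,.02);print(rt(F(),0))
robot.gripper_to(.05);robot.pause(.1);print(F())
robot.move_linear(p+[0,0,.15],.12);C=[];ims=[]
for k in(0,1):
    if k: robot.move_linear(p+[0,0,.15]-EY*.06,.12)
    robot.pause(.2);c=cam("wrist");C.append(c);ims.append(robot.grab_frame("wrist")[:,:,::-1])
    print(proj(c,[p,P(.079,.38)]))
import pickle;pickle.dump(C,open("C2.pkl","wb"))
cv2.imwrite("pics/e.png",np.vstack([i[100:290] for i in ims]))
print(robot.get_state()["time"])
```

```text
[5.502 1.406 0.867]
[-0.236 -0.387  0.078]
[[258.787 185.856]
 [258.732 187.273]]
[[195.535 186.059]
 [190.232 187.467]]
36.2417
```

View pics/e.png

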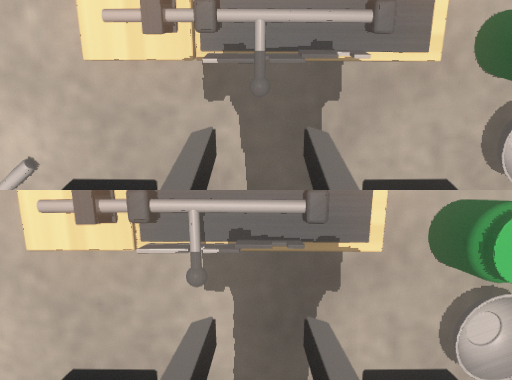

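The released knob is at about (260,187) and (195.5,187). The level pose predicts (258.8,186) and (195.5,186); riding on the ledge would put the second at 190. So the lever is fully home, and the bolt's end passes through the staple. Handing in.

```bash
python3 -c "
from h import *
print(tri(*sum([[c,p] for c,p in zip(__import__('pickle').load(open('C2.pkl','rb')),[(260,187),(195.5,187)])],[])))
robot.sign_off()"
```

```text
(array([ 0.48106866, -0.06382616,  0.1202229 ]), np.float64(0.00018323666509962038))
the job is handed in; nothing more can be done
```

The hatch is bolted: I lifted the handle out of the parked notch, slid the bolt into the staple and dropped the handle into the locking notch. Then I let go, backed the arm off and handed the job in at about 36 s of the 58 s allowed.

**Final checks:**
- **Handle:** it went down freely to level and hit the bottom of the notch there. Two wrist pictures after release put the knob at z ≈ 0.120 m. The seated height is 0.114 m and riding on the ledge would be about 0.138 m, so the handle is home. The 6 mm difference is about what hand-read pixels over a short baseline give.
- **Bolt:** in the last picture its end passes through the staple.
- **Bystanders:** I saw no sign of anything disturbed, but I didn't measure their positions again afterwards.

**Points that did not go cleanly:**
- **First pass:** the feel from 66 to 81 mm never pressed on the ledge. A sideways pull of about 6 N had spoiled the force reading. I corrected that and found the notch on the way back.
- **Slide distance:** the notch showed up at about 79 mm of gripper travel, against the stated limit of 76 mm. The final pictures put the knob's own travel at about 78 mm. I put the gap down to measuring error and the knob shifting in the grip, but did not check that.
- **Peak press:** when the handle hit the bottom, the press at the knob reached 11.5 N, under the 13 N limit. I backed off straight away.

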